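Draw out and hold a suitcase's trolley handle

TASK

The packed cabin suitcase lies on the walnut desk with its trolley handle pushed home. Squeeze the red release button in the grip and draw the handle out of the case, past its first stop, all the way to its second stop; then let the button come out again so that the handle locks there, and finish while still holding the locked, fully extended handle by its black grip. Do not drag the suitcase along the desk or disturb the other things on the desk and on the case.

Things in the scene. Friction and masses are not known exactly. Their poses are not given: they have to be found in the camera images.
- case: blue-green hard-shell cabin suitcase, 500 mm long plus wheels, 360 wide, 222 high, about 8 kg, loose, lying on its front. Origin at desk level under the middle of the end wall where the handle comes out; +x runs from there along the case to the wheels (the handle is drawn out along -x), y across, z up. A black carry handle juts 29 mm from that end wall, 62 mm above the desk
- well (a point): middle of the floor of the black-lined well that houses the grip, 42 mm in from the case's end wall and 153 mm above the desk. The well is open at the top and at the end: 227 mm wide (y), 82 mm deep from the end wall to its rear wall (x), 67 mm deep below the case top. Axes parallel to the case's
- grip (a point): black grip bar of the trolley handle: 190 mm long (y), 22 thick (x), 26 high (z); origin at its centre, 197 mm above the desk; axes parallel to the case's. Home, it lies in the well with a free gap of 60 mm behind it (+x) for a finger. Two aluminium tubes join its rear at y = +80 and -80 mm; between y = -70 and +70 mm the bar is free. The button is in the middle of its outer (-x) face
- button_face (a point): centre of the outer face of the red button in the middle of the grip's outer (-x) face: 32 mm wide (y), 15 mm high (z), standing 6 mm proud of the bar when out; at the grip's height
- button (a joint): how far the red button is pressed towards the bar (+x): 0 out, 0.005 m fully in. Spring: 3 N to start, 8 N fully in; squeeze it against the rear of the bar. Above about 0.003 the handle is unlocked. Let go between stops it stays in by 0.003; let go at a stop it comes right out (0) and the handle is locked
- handle (a joint): how far the trolley handle is drawn out along the case's -x (level): 0 home, first stop 0.19, second stop 0.38 m (end of travel 0.382). It locks within about 4 mm of a stop when the button is let go, and stays where it is left; sliding friction about 4 N
- paperback: red pocket paperback 150 x 95 x 20 mm lying on top of the case, loose; origin at its underside. Leave alone
- water_bottle: clear water bottle with blue cap, 64 mm thick, 205 high, loose on the desk; origin at its foot. Leave alone
- tumbler: glass tumbler 72 mm wide, 95 high, loose on the desk; origin at its foot. Leave alone
- tv_remote: black remote control 165 x 45 x 18 mm, loose on the desk; origin at its underside. Leave alone
- glasses_case: brown spectacle case 160 x 62 x 42 mm, loose on the desk; origin at its underside. Leave alone
- alarm_clock: white digital alarm clock 52 x 130 x 71 mm, loose on the desk; origin at its underside. Leave alone
- mug: white mug 80 mm wide with a handle, 92 high, loose on the desk; origin at its foot. Leave alone

How it is judged:
On the way, in this order (a step that is already met when the one before it is completed fails the run):
1. the release button is squeezed in while the handle is still home (value of joint button above 0.003 m and value of joint handle below 0.01 m).
2. the handle has been drawn out past the first stop with the button held in (value of joint handle between 0.21 and 0.36 m and value of joint button above 0.002 m).
3. the handle is at its second stop (value of joint handle above 0.374 m), for 0.1 s.
At the end, for the whole second after the job is handed in: Handle drawn out more than 374 mm and locked, button in by less than 1.5 mm; fingers at the grip bar (grasp point within 40 mm of its axis), pressing it with more than 1.5 N. Case flat and within 30 mm of where it lay, the paperback within 40 mm, every other thing within 30 mm (value of joint handle above 0.374 m and value of joint button below 0.0015 m and contact force between the fingers and handle_c0 above 1.5 N and x of the grasp point in the frame of grip between -0.04 and 0.04 m and y of the grasp point in the frame of grip between -0.12 and 0.12 m and z of the grasp point in the frame of grip between -0.04 and 0.05 m and distance of each of case, water_bottle, tumbler, tv_remote, glasses_case, alarm_clock, mug from where it was at the start of the episode below 0.03 m and angle between case's own z axis and vertical below 0.05 rad and distance of paperback from where it was at the start of the episode below 0.04 m); the arm keeps its last pose, push and grip.
It fails at once if the suitcase is dragged or shoved more than 40 mm (distance of case from where it was at the start of the episode above 0.04 m).
It fails at once if something else on the desk or on the case is moved more than 40 mm (distance of paperback from where it was at the start of the episode above 0.05 m or distance of any of water_bottle, tumbler, tv_remote, glasses_case, alarm_clock, mug from where it was at the start of the episode above 0.04 m).
It also fails if it takes over 45 s, if anything falls off the work surface, if the arm or the gripper's body presses on something with over 40 N, if the wrist force passes 120 N, or if a joint passes its speed limit or range.

ROBOT

A 6-joint arm with a two-finger parallel gripper is mounted at the origin on the work surface. World frame = base frame: x ahead of the robot, y to its left, z up, the work surface at z = 0. Lengths are in m, angles in rad, forces in N, time in s.
With the tool pointing down it reaches from about 0.275 to 1 m from the base axis. Payload 8.4 kg.
Tool frame: the origin (TCP) lies on the centre line of the jaws, within the pads' length; the fingertips stand 17 mm ahead of it and the grasp point (between the pads) lies 2 mm behind it (bot.tcp_to_tips is the z of the fingertips in the tool frame, in m); z points along the fingers, y is the line along which they close (so a half turn about z gives the same grasp; the last joint's range is limited). The gripper opens to 85 mm and grips with 20 to 120 N. Pads are 22 mm wide; open, the fingers measure 114 mm over their backs; the gripper's body (76 mm by 85 mm) begins 54 mm behind the grasp point. The pads swing forward as they close: fully open they stand 13 mm farther back than shut.
Start: joints at [1.313, 0.353, 1.633, -0, 1.155, -0.002], TCP at [0.158, 0.605, 0.248] pointing down, gripper open.
Joint ranges: [-2.63, 2.63], [-0.92, 2.1], [0.06, 2.66], [-1.3, 4.44], [0, 2.69], [-3.02, 3.02]. Speed limits (rad/s): [2.22, 2.22, 2.79, 3.14, 3.14, 3.14].

INTERFACE

Orientations are given as a unit quaternion [x, y, z, w].
In Python, from workcell import bot, hand, kinematics, get_obs, vision, hand_in gives the robot as it stands. The module is installed in compiled form; this text tells all that it offers. Calls block until the motion is done:
- bot.reach(position, orientation): joint-space move of the TCP to a pose.
- bot.servo_line(position, ori=None, velocity=0.15): straight line of the TCP; ori=None keeps the orientation; velocity is the mean speed in m/s.
- bot.goto_joints(angles): joint-space move.
- hand.move_gripper(opening, strength=None): finger opening in m; strength is the grip in N (None keeps the last); returns when the fingers have stopped.
- bot.dwell(seconds).
- kinematics.solve_ik(position, orientation): joint angles nearest the present ones, or None.
- get_obs(): the state.
- vision.read_camera(name): name is "scene" or "top"; returns a dict with "frame" (384x512x3 uint8, red, green, blue), "intrinsics" (3x3 intrinsics, pixels), "view" (4x4, takes a point from world to camera coordinates). Camera axes: x right, y down, z forward; pixel columns grow to the right and rows downward; lengths in m; the calibration is good to about 2 mm. A picture is of the moment at which its call begins. There is no depth.
A pose or a line that the arm cannot do raises bot.IKError and nothing moves.
- hand_in(): hands the job in; it is judged then, once.
The state is a dict: "time_s": time; "joint_pos": joint angles; "joint_vel": joint speeds; "joint_efforts": joint torques, N m; "position": TCP position; "orientation": TCP orientation; "wrist_force": force on the tool from outside, world axes, zero at the start; "ft_torque": the same for the moment, N m; "gripper_width": finger opening in m; "grip_force": force on a finger pad.
Only numpy, scipy, OpenCV 4.12 (cv2) and the standard library are available. Lean on these libraries where they do the work, as an engineer would, in place of code of your own. Each camera call takes 0.05 s, during which the arm holds its last target. There are 200 camera calls.

## Working session

There is one attempt and no reset: what is moved stays moved. The work goes in short steps, each a Python script; the robot and the scene stay as the last script left them, time stands still between calls to the robot, and variables do not carry over. Pictures are saved under pics/ and viewed, at most 10 in all, crops included, and the job is handed in when it is done.

```bash
mkdir -p pics; python3 - <<'E'
from workcell import *
import cv2,numpy as np
for n in("scene","top"):
    c=vision.read_camera(n);cv2.imwrite(f"pics/{n}0.png",cv2.resize(c["frame"][:,:,::-1],(800,600),interpolation=cv2.INTER_CUBIC))
    print(n,c["intrinsics"].round(1).tolist(),c["view"].round(4).tolist())
print(get_obs())
E
```

```text
scene [[359.3, 0.0, 257.3], [0.0, 359.3, 192.3], [0.0, 0.0, 1.0]] [[0.1876, 0.9822, -0.0028, -0.1528], [0.7205, -0.1396, -0.6792, -0.3221], [-0.6675, 0.1254, -0.7339, 1.5747], [0.0, 0.0, 0.0, 1.0]]
top [[409.5, 0.0, 257.0], [0.0, 409.5, 191.7], [0.0, 0.0, 1.0]] [[-0.0118, -0.9999, -0.0074, 0.0689], [-0.9862, 0.0129, -0.1652, 0.6076], [0.1652, 0.0054, -0.9862, 1.1423], [0.0, 0.0, 0.0, 1.0]]
{'time_s': 0.1, 'joint_pos': array([ 1.31263632e+00,  3.53608023e-01,  1.63405845e+00,  2.00072935e-05,
        1.15522992e+00, -2.39735489e-03]), 'joint_vel': array([-0.00123388, -0.00168779,  0.00024868,  0.0005048 ,  0.00070645,
       -0.00204905]), 'joint_efforts': array([-3.04595578e-04, -6.06352329e+01, -3.42821074e+01, -1.13608587e-04,
        4.02061210e-03, -2.17007477e-05]), 'position': array([0.15800085, 0.60426829, 0.24761912]), 'orientation': array([ 1.27537040e-01,  9.91833594e-01, -6.45157926e-04, -9.37568675e-05]), 'wrist_force': array([-0.00781208,  0.73564557,  0.68217176]), 'ft_torque': array([ 0.02231711, -0.05083232,  0.00541142]), 'grip_force': 0.0, 'gripper_width': 0.0854859916420518}
```

View pics/scene0.png

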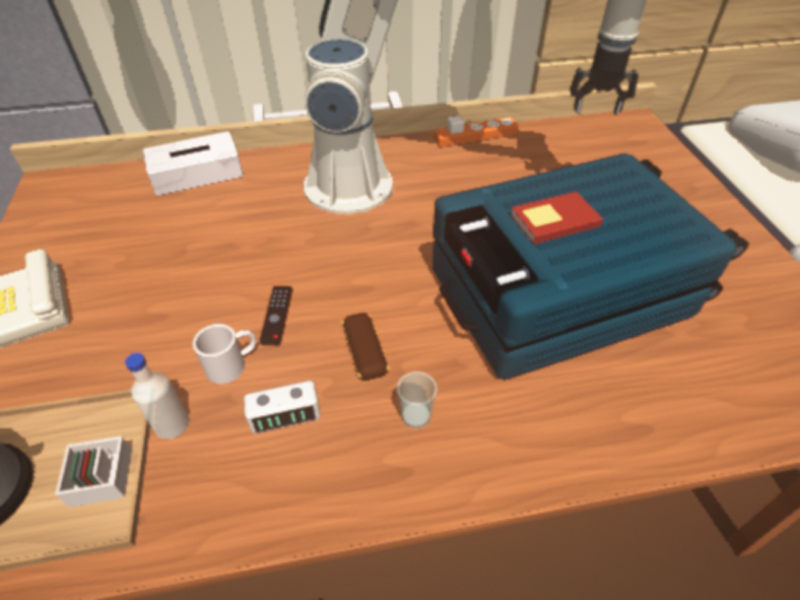

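View pics/top0.png

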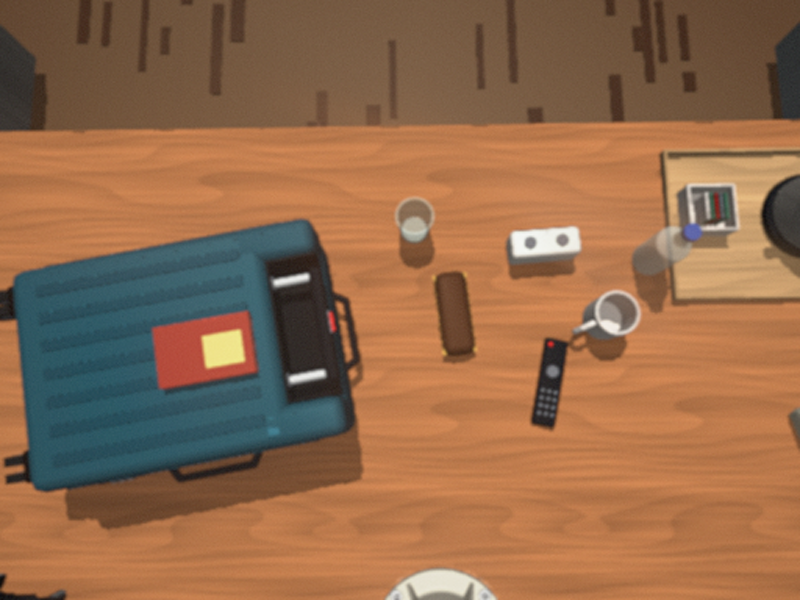

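The case lies at the left of the top view with its handle end facing right (-y world). In the 800 px top view the tubes are at (290,281) and (307,377), and the red button is at (332,321). The route to the right is clear at a height of about 0.2 m. Next I'll locate these features numerically.

```bash
cat > h.py <<'E'
from workcell import *
import cv2,numpy as np
from scipy.spatial.transform import Rotation as R
def ray(c,px,z):
    K,V=c["intrinsics"],c["view"];d=V[:3,:3].T@np.linalg.solve(K,[*px,1.]);o=-V[:3,:3].T@V[:3,3]
    return o+d*(z-o[2])/d[2]
def blobs(m,box,n):
    x0,y0,x1,y1=[int(v/1.5625) for v in box];k=np.zeros(m.shape,np.uint8);k[y0:y1,x0:x1]=m[y0:y1,x0:x1]
    _,_,s,c=cv2.connectedComponentsWithStats(k)
    i=1+np.argsort(-s[1:,4])[:n];return c[i],s[i]
E
python3 - <<'E'
from h import *
for n,bt,bb in(("top",(265,250,345,400),(320,300,345,340)),("scene",(445,205,540,300),(455,240,480,275))):
    c=vision.read_camera(n);h=cv2.cvtColor(c["frame"],cv2.COLOR_RGB2HSV)
    b,sb=blobs(((h[...,1]>150)&(h[...,2]>100)&((h[...,0]<8)|(h[...,0]>172))).astype(np.uint8),bb,1)
    t,st=blobs(((h[...,1]<60)&(h[...,2]>150)).astype(np.uint8),bt,2)
    B=ray(c,b[0],.197);T=np.array([ray(c,p,.203) for p in t]);T=T[np.argsort(-T[:,0])]
    d=T[0]-T[1];print(n,b,sb[0],t,st.tolist(),"button",B.round(4),"tubes",T.round(4).tolist(),"sep",np.linalg.norm(d),"yaw of tube line",np.degrees(np.arctan2(d[1],d[0])))
    if n=="top":
        P=np.array([ray(c,np.array(p)/1.5625,.222)for p in((310,222),(22,272),(40,487),(350,430))]);print(P.round(3).tolist())
E
```

```text
top [[212.65714286 205.17142857]] [211 200   4  12  35] [[196.1875     240.47321429]
 [186.09708738 178.72815534]] [[185, 237, 23, 8, 112], [175, 175, 23, 8, 103]] button [0.5506 0.1735 0.197 ] tubes [[0.6188, 0.2411, 0.203], [0.4617, 0.2133, 0.203]] sep 0.159508480237542 yaw of tube line 10.032901054911806
[[0.71, 0.208, 0.222], [0.633, 0.672, 0.222], [0.297, 0.615, 0.222], [0.377, 0.142, 0.222]]
scene [[298.02941176 164.44117647]] [295 160   7  10  34] [[327.19101124 176.92134831]
 [302.83783784 143.90540541]] [[318, 173, 19, 9, 89], [295, 141, 17, 7, 74]] button [0.5499 0.1764 0.197 ] tubes [[0.6235, 0.2431, 0.203], [0.4664, 0.2144, 0.203]] sep 0.15974039763163916 yaw of tube line 10.341963860195902
```

```bash
cat >> h.py <<'E'
yaw=np.radians(10.1)
ex=np.array([-np.sin(yaw),np.cos(yaw),0]);ey=np.array([-ex[1],ex[0],0])
G=np.array([.5475,.190,.197])
def quat(s):
    y=s*ex;z=np.array([0,0,-1.]);return R.from_matrix(np.c_[np.cross(y,z),y,z]).as_quat()
def st(m=""):
    o=get_obs();d=o["position"]-G
    print(m,"t%.1f"%o["time_s"],"x,y,z in grip0:",(d@ex).round(4),(d@ey).round(4),d[2].round(4),"F",[round(o["wrist_force"]@e,1) for e in(ex,ey,[0,0,1])],"w",round(o["gripper_width"],4),"gf",round(o["grip_force"],1))
E
python3 - <<'E'
from h import *
o=get_obs()
for s in(1,-1):
    for d in(0,.19,.39):print(s,d,np.round(kinematics.solve_ik(G-d*ex+[0,0,.1],quat(s)),2),np.round(kinematics.solve_ik(G-d*ex+.05*ey,quat(s)),2))
E
```

```text
1 0 [ 0.33  0.24  1.68 -0.    1.22 -1.42] [ 0.35  0.26  1.89 -0.    0.99 -1.4 ]
1 0.19 [ 0.    0.24  1.68 -0.    1.22 -1.74] [-0.01  0.27  1.88 -0.    0.99 -1.76]
1 0.39 [-0.31  0.35  1.53 -0.    1.26 -2.05] [-0.35  0.37  1.73 -0.    1.04 -2.09]
-1 0 [ 0.33  0.24  1.68 -0.    1.22  1.73] [ 0.35  0.26  1.89 -0.    0.99  1.74]
-1 0.19 [ 0.    0.24  1.68 -0.    1.22  1.4 ] [-0.01  0.27  1.88 -0.    0.99  1.38]
-1 0.39 [-0.31  0.35  1.53 -0.    1.26  1.09] [-0.35  0.37  1.73 -0.    1.04  1.05]
```

```bash
python3 - <<'E'
from h import *
p=get_obs()["position"];bot.servo_line([p[0],p[1],.36],velocity=.2)
A=G-.002*ex
bot.reach(A+[0,0,.15],quat(-1));st("above")
bot.servo_line(A+[0,0,.005],velocity=.08);st("down")
a,b=[vision.read_camera(n)["frame"][:,:,::-1] for n in("scene","top")]
f=lambda i,x,y:cv2.resize(i[y:y+110,x:x+140],(400,314),interpolation=cv2.INTER_CUBIC)
cv2.imwrite("pics/down.png",np.hstack([f(a,240,100),f(b,140,140)]))
E
```

```text
above t3.0 x,y,z in grip0: -0.0014 0.0001 0.1498 F [np.float64(0.7), np.float64(0.6), np.float64(-0.5)] w 0.0859 gf 0.0
down t4.9 x,y,z in grip0: -0.002 -0.0003 0.0054 F [np.float64(0.2), np.float64(-0.6), np.float64(-0.8)] w 0.0858 gf 0.0
```

View pics/down.png

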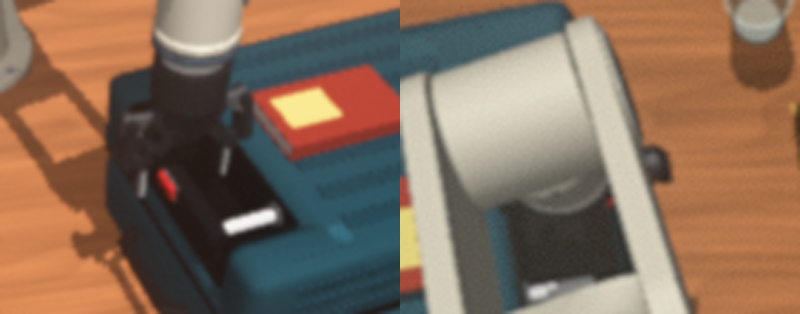

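```bash
python3 - <<'E'
from h import *
c=vision.read_camera("scene")
for n,p,z in(("front tip",(141,194),.199),("rear tip",(224,172),.199),("button",(168,184),.199)):
    d=ray(c,(240+p[0]/2.857,100+p[1]/2.857),z)-G;print(n,(d@ex).round(4),(d@ey).round(4))
h=hand.move_gripper(.045,20);st("part")
E
```

```text
front tip -0.0456 -0.0063
rear tip 0.0511 -0.0071
button -0.0127 -0.0026
part t5.5 x,y,z in grip0: -0.002 0.0 0.005 F [np.float64(-0.7), np.float64(0.4), np.float64(0.3)] w 0.0453 gf 0.0
```

The fingers straddle the bar in line with the button: the tips are at -46 and +51 mm, and the button is between them at -13 mm. I'll lower slightly and squeeze.

```bash
python3 - <<'E'
from h import *
bot.servo_line(G-.002*ex,velocity=.05)
hand.move_gripper(.032,20);st("32")
hand.move_gripper(.0,25);st("closed");bot.dwell(.3);st()
a=vision.read_camera("scene")["frame"][:,:,::-1]
cv2.imwrite("pics/sq.png",cv2.resize(a[100:210,240:380],(560,440),interpolation=cv2.INTER_CUBIC))
E
```

```text
32 t6.1 x,y,z in grip0: -0.0023 0.0001 -0.0001 F [np.float64(-2.7), np.float64(-0.4), np.float64(-1.4)] w 0.032 gf 1.2
closed t6.3 x,y,z in grip0: -0.0023 -0.0 0.0003 F [np.float64(-5.1), np.float64(1.6), np.float64(4.3)] w 0.0224 gf 27.1
 t6.6 x,y,z in grip0: -0.002 -0.0 0.0003 F [np.float64(-4.1), np.float64(1.7), np.float64(5.5)] w 0.0224 gf 27.4
```

View pics/sq.png

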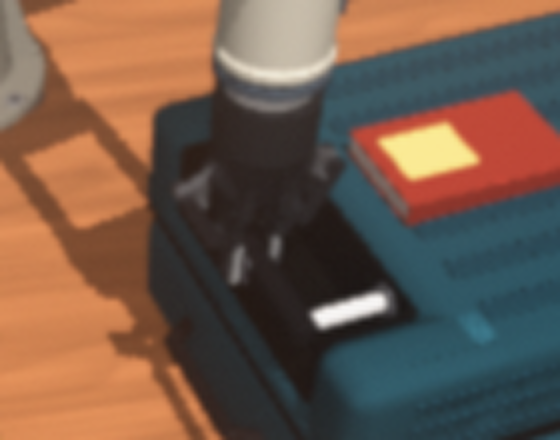

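Width 22.4 mm means the button is fully in. I'll draw the handle out now, watching the forces.

```bash
python3 - <<'E'
from h import *
S=get_obs()["position"]
for d in(.02,.1,.2,.29,.36,.372,.376):
    bot.servo_line(S-d*ex,velocity=.08 if d<.37 else .02);st(d)
    F=get_obs()["wrist_force"]
    if np.linalg.norm(F)>18:break
for n in("scene","top"):cv2.imwrite(f"pics/{n}1.png",vision.read_camera(n)["frame"][:,:,::-1])
cv2.imwrite("pics/out.png",np.hstack([cv2.resize(cv2.imread(f"pics/{n}1.png"),(400,300))for n in("scene","top")]))
E
```

```text
0.02 t7.1 x,y,z in grip0: -0.0226 -0.0001 0.0003 F [np.float64(-3.9), np.float64(1.6), np.float64(2.9)] w 0.0222 gf 27.0
0.1 t8.2 x,y,z in grip0: -0.1027 -0.0002 0.0003 F [np.float64(-2.6), np.float64(-0.8), np.float64(0.4)] w 0.0222 gf 26.7
0.2 t9.6 x,y,z in grip0: -0.2023 -0.0004 0.0003 F [np.float64(-0.2), np.float64(-5.1), np.float64(-1.5)] w 0.0223 gf 27.0
0.29 t10.9 x,y,z in grip0: -0.2921 -0.0006 0.0003 F [np.float64(-1.0), np.float64(-6.3), np.float64(-2.4)] w 0.022 gf 27.2
0.36 t11.9 x,y,z in grip0: -0.3622 -0.0007 0.0003 F [np.float64(0.1), np.float64(-6.8), np.float64(-1.7)] w 0.0225 gf 26.9
0.372 t12.7 x,y,z in grip0: -0.3736 -0.0007 0.0003 F [np.float64(1.4), np.float64(-6.2), np.float64(-1.7)] w 0.0225 gf 27.7
0.376 t13.0 x,y,z in grip0: -0.3777 -0.0008 0.0003 F [np.float64(1.7), np.float64(-6.9), np.float64(-0.9)] w 0.0223 gf 27.6
```

View pics/out.png

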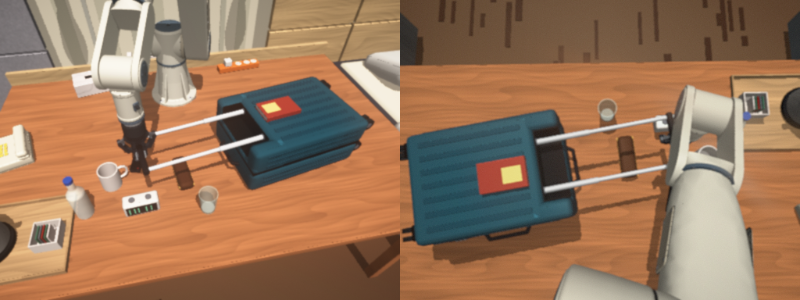

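The handle is out with the tubes straight and the case not visibly moved. I'll creep to the end stop.

```bash
python3 - <<'E'
from h import *
S=get_obs()["position"]; f0=get_obs()["wrist_force"]@ex
for i in range(1,8):
    bot.servo_line(S-.001*i*ex,velocity=.01);bot.dwell(.1);st(i)
    if get_obs()["wrist_force"]@ex-f0>8:break
E
```

```text
1 t13.5 x,y,z in grip0: -0.3782 -0.0008 0.0003 F [np.float64(4.0), np.float64(-3.3), np.float64(1.2)] w 0.0224 gf 28.1
2 t13.8 x,y,z in grip0: -0.3794 -0.0008 0.0003 F [np.float64(3.4), np.float64(-4.6), np.float64(-0.1)] w 0.0225 gf 28.1
3 t14.2 x,y,z in grip0: -0.3805 -0.0008 0.0003 F [np.float64(3.0), np.float64(-5.1), np.float64(0.8)] w 0.0225 gf 28.0
4 t14.5 x,y,z in grip0: -0.3815 -0.0008 0.0003 F [np.float64(2.9), np.float64(-3.9), np.float64(-0.0)] w 0.0223 gf 28.0
5 t14.9 x,y,z in grip0: -0.3826 -0.0008 0.0003 F [np.float64(3.3), np.float64(-3.4), np.float64(-0.3)] w 0.0225 gf 27.9
6 t15.2 x,y,z in grip0: -0.3836 -0.0008 0.0003 F [np.float64(2.7), np.float64(-4.7), np.float64(-0.5)] w 0.0223 gf 27.9
7 t15.6 x,y,z in grip0: -0.3839 -0.0008 0.0003 F [np.float64(6.9), np.float64(-4.0), np.float64(0.7)] w 0.022 gf 28.8
```

```bash
python3 - <<'E'
from h import *
hand.move_gripper(.05,25);bot.dwell(.3);st("open")
p=get_obs()["position"];bot.servo_line(p+.045*ey,velocity=.06);st("side")
hand.move_gripper(0,20);bot.dwell(.3);st("grip")
a,b=[vision.read_camera(n)["frame"][:,:,::-1] for n in("scene","top")]
cv2.imwrite("pics/end.png",np.hstack([cv2.resize(a[140:240,110:240],(400,308),interpolation=cv2.INTER_CUBIC),cv2.resize(b,(400,308))]))
E
```

```text
open t16.2 x,y,z in grip0: -0.3847 -0.0007 0.0003 F [np.float64(-0.3), np.float64(0.4), np.float64(-0.1)] w 0.05 gf 0.0
side t17.1 x,y,z in grip0: -0.3848 0.044 0.0005 F [np.float64(0.2), np.float64(0.4), np.float64(-0.6)] w 0.0495 gf 0.0
grip t17.8 x,y,z in grip0: -0.3835 0.044 0.0004 F [np.float64(6.4), np.float64(0.5), np.float64(4.0)] w 0.0216 gf 23.8
```

View pics/end.png

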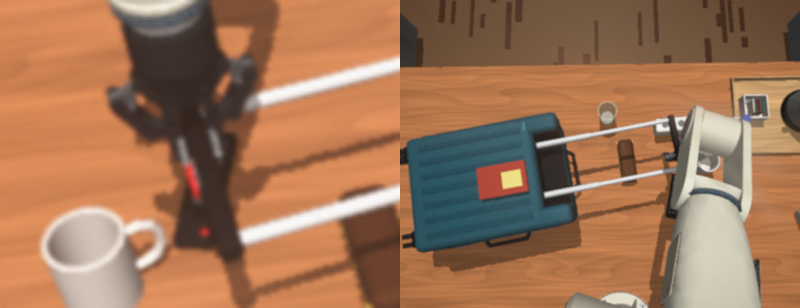

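The grip bar is held beside the button, and the red button stands proud and free. The case, paperback and desk items look unmoved. I'll do a quick numeric check of the case shift, then hand in.

```bash
python3 - <<'E'
from h import *
b=vision.read_camera("top")["frame"][:,:,::-1]
o=cv2.resize(cv2.imread("pics/top0.png"),(512,384),interpolation=cv2.INTER_AREA)
g=lambda i:cv2.cvtColor(i[130:320,0:180],cv2.COLOR_BGR2GRAY).astype(np.float32)
s=cv2.phaseCorrelate(g(o),g(b));print("case shift px",s);st()
if np.hypot(*s[0])<4: print(hand_in())
E
```

```text
case shift px ((-0.07530072808101806, -0.10608698990915855), 0.9761395260139748)
 t17.9 x,y,z in grip0: -0.3835 0.044 0.0004 F [np.float64(7.0), np.float64(-0.2), np.float64(4.5)] w 0.0218 gf 23.8
the job is handed in; nothing more can be done
None
```

I drew the handle out about 382 mm to its second stop, released the button, and handed the job in at about 18 s with the arm holding the black grip beside the button. The case shifted by about 0.1 pixel in the top view. I judged the handle locked from the button standing out and the measured travel, as there was no direct joint reading.

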